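Hold the topping dispenser's shutter open over the catch cup

ROBOT

A 7-joint arm with a two-finger parallel gripper is mounted at the origin on the work surface. World frame = base frame: x ahead of the robot, y to its left, z up, the work surface at z = 0. Lengths are in mm, angles in rad, forces in N, time in s.
With the tool pointing down it reaches from about 400 to 850 mm from the base axis. Payload 4.4 kg.
Tool frame: the origin (TCP) lies at the very end of the fingers, on their centre line; the grasp point (between the pads) lies 19 mm behind it; z points along the fingers, y is the line along which they close (so a half turn about z gives the same grasp; the last joint's range is limited). The gripper opens to 94 mm and grips with 3 to 60 N. Pads are 16 mm wide; open, the fingers measure 119 mm over their backs; the gripper's body (75 mm by 177 mm) begins 78 mm behind the grasp point.
Start: joints at [-1.278, 0.628, 0.038, 1.517, -0.027, 0.996, -0.02], TCP at [228.224, 608.631, 205.478] pointing down, gripper open.
Joint ranges: [-3.06, 3.06], [-0.37, 2.12], [-1.25, 1.32], [0.18, 2.47], [-1.1, 4.24], [0.23, 1.98], [-2.94, 2.94]. Speed limits (rad/s): [2.57, 2.57, 3.14, 3.14, 3.14, 3.14, 3.14].

INTERFACE

Orientations are given as a rotation vector (axis times angle).
In Python, from bench import ctrl, optics gives the robot as it stands.
- The arm moves only by the shell command python3 -m pendant 'ROWS' [FORCE]. ROWS is JSON, a list of rows, each an object of numbers: "x", "y", "z": the shift along the tool's x, y, z in mm; "rx", "ry", "rz": the turn, a rotation vector about the tool's x, y, z in degrees; "hand": the finger opening in mm, from 0 to 94. A call has 1 to 12 rows; each row shifts and turns the commanded pose from where the row before left it, along the tool's axes as they then stand; what a row does not reach is not made up. A row lasts 1/12 s, in which the tool goes at most 41.7 mm and 7.16 degrees, less where a joint would pass 70% of its speed; a pose out of reach is approached as far as the arm can. A call with a gripper value outside its range is refused whole. The fingers move at their own pace and stop on an object; FORCE is the grip in N (left out, the last holds). Time passes only in rows, so rows that do not move let the fingers close. It gives the time, the measured TCP pose, the force, the opening and the grip force at its end, in the units of the state.
- ctrl.get_state(): the state, without advancing time (a new reading comes with each control period).
- optics.get_image(name): name is "scene" or "top" or "wrist"; returns the picture (384x512x3 uint8, red, green, blue); there is no depth.
- optics.camera_model(name): a dict with "fx", "fy", "cx", "cy" (pixels), "k1" (the pictures are not rectified: a ray, as slopes to the right and down, at radius r is drawn at 1 + k1 r^2 times it, then the intrinsics apply), "origin" and "attitude" of the camera in the world. Camera axes: x right, y down, z forward; pixel columns grow to the right and rows downward; lengths in mm; the calibration is good to about 2 mm. A picture is of the moment at which its call begins: read the wrist's pose just before it. camera_model takes no time and is no camera call; for the wrist camera it gives the pose at the moment of the call.
- ctrl.sign_off(): hands the job in; it is judged then, once.
The state is a dict: "time_s": time; "joint_positions": joint angles; "qd": joint speeds; "joint_efforts": joint torques, N m; "tcp_pos": TCP position; "ee_rot": TCP orientation; "wrist_force": force on the tool from outside, world axes, zero at the start; "wrist_torque": the same for the moment, N m; "grip_width": finger opening in mm; "grasp_force": force on a finger pad.
Only numpy, scipy, OpenCV 4.12 (cv2) and the standard library are available. Lean on these libraries where they do the work, as an engineer would, in place of code of your own. Each camera call takes 0.05 s, during which the arm holds its last target. There are 200 camera calls.

TASK

The empty topping dispenser is to be brushed out. Turn the indexing table by its centre knob to the neighbouring click position that brings the steel catch cup under the dispenser's chute, keeping cup and biscuits in their places on the table and the shutter closed until then. Then pull the spring-loaded shutter out by its upright tab until the tab's pointer lines up with the fin of the mark clamp on the rail, and finish the program still holding it there; leave the jar, bowl and spatula alone.

Things in the scene. Friction and masses are not known exactly. Their poses are not given: they have to be found in the camera images.
- station: the fixed grey topping station: indexing table, and a dispenser with a column 70 mm wide (x = 210 to 240 mm, 180 mm high) behind. Origin on the table's axis, at the work surface; +x points from there to the chute and column, z up. Its place varies by some 15 cm and its yaw by 0.4 rad either way. All x, y below are in its frame.
- turntable (a joint): turn of the table, rad, 0 at the start, positive counter-clockwise from above. Aluminium disc, radius 170 mm, top at z = 55 mm, six places every 60 degrees, 130 mm from the axis, each between three pins 8 mm high. A detent every 60 degrees (1.047 rad) puts a place under the chute; let go, it settles into the nearest one. Turning takes 0.2 N m plus 0.15 N m per rad/s.
- knob (a point): grip point of the table's centre knob, z = 130 mm on the table's axis. The knob is a black bar 64 mm long, 18 mm wide, 40 mm high (z = 105 to 145 mm) on a stem 22 mm thick; its length lies along this frame's x axis (the station's x at the start), so it is gripped across y. It turns with the table.
- chute (a point): centre of the chute's round mouth, 40 mm across, z = 108 mm, at x = 130, y = 0 mm. Above it stands the empty square steel hopper, 80 (x) by 90 (y) mm, top rim at z = 180 mm.
- cup: open steel catch cup, 56 mm across, 45 mm high, loose between the pins of a place on the disc (1.8 mm of play). Origin at the centre of its underside. At the start it is one place (60 degrees) from the chute, on either side. It passes under the chute with 8 mm of air.
- biscuit_a: round green biscuit 56 mm across, 10 mm thick, loose between the pins of a place on the disc: at the start one place from the chute, on the side where the cup is not. Origin at the centre of its underside.
- biscuit_b: the same kind of biscuit, under the chute at the start.
- shutter: flat steel blade 50 mm wide that slides out of the hopper's foot to -y by up to 75 mm; axes as the station's. A black tab 30 (x) by 12 (y) by 44 (z) mm stands on its outer end. Origin: centre of the tab's underside, z = 127 mm; closed: x = 130, y = -100 mm, 49 mm clear of the hopper. A spring shuts it: 4.6 N closed, 1.3 N more per 10 mm, friction 0.5 N.
- tab (a point): point to grip the shutter's tab, in its middle, 28 mm above the shutter's origin, z = 155 mm (tab's top: 171 mm). Gripped from above across y, a finger on either side. Axes as the station's. A steel pointer 3 mm thick sticks out of the tab's middle plane (y = 0) by 25 mm to +x, at z = 142 mm.
- mark: dark steel clamp fixed on a 10 mm rail along y at x = 182, z = 122 mm, with an upright fin 3 mm thick (y), 16 mm wide (x), up to z = 156 mm. Origin on the rail's axis in the fin's middle plane; axes as the station's. Pointer and fin line up when shutter and mark origins have the same y, 30 to 55 mm out from closed; they pass 4 mm apart, so the fin does not stop the shutter.
- jar: bystander: glass jar with white cap, 60 mm across, 100 mm high. Origin under its centre.
- bowl: bystander: dark steel bowl, 130 mm across, 60 mm high. Origin under its centre.
- spatula: bystander: spatula 260 mm long lying on the bench.
Mind the look-alikes: they are no part of the job. What is meant by the cup is not blue, and is the smaller of those in its own colour.

How it is judged:
By the outcome, as a careful person would: the job done as asked, in the order asked, and still so for the second after the job is handed in, while the arm keeps its last pose, push and grip.
It also fails if it takes over 51 s, if anything falls off the work surface, if the arm or the gripper's body presses on something with over 40 N, if the wrist force passes 120 N, or if a joint passes its speed limit or range.

## Working session

There is one attempt and no reset: what is moved stays moved. The work goes in short steps, Python scripts to look and compute and a shell command to move; the robot and the scene stay as the last step left them, time stands still between calls to the robot, and variables do not carry over. Pictures are saved under pics/ and viewed, at most 10 in all, crops included, and the job is handed in when it is done.

```bash
ls; mkdir -p pics
python3 - <<'E'
from bench import ctrl, optics
import cv2
s=ctrl.get_state();print({k:s[k] for k in('time_s','tcp_pos','ee_rot','grip_width')})
for n in('scene','top'):
    print(n,optics.camera_model(n)); cv2.imwrite(f'pics/{n}0.png',optics.get_image(n)[:,:,::-1])
E
```

```text
pics
{'time_s': 0.0, 'tcp_pos': array([227.98190895, 608.03213609, 204.61040844]), 'ee_rot': array([-5.60448675e-01, -3.09091148e+00,  2.74152294e-03]), 'grip_width': 94.24416850719062}
scene {'fx': 407.5002843713696, 'fy': 407.5002843713696, 'cx': 258.85696313288645, 'cy': 195.27137659432057, 'k1': -0.08707276963233532, 'origin': array([1127.17799262,  966.88270292,  974.63894568]), 'attitude': array([-0.70780448, -2.52366189,  1.25015166])}
top {'fx': 466.6349867463961, 'fy': 466.6349867463961, 'cx': 255.55227759016415, 'cy': 184.74209943723778, 'k1': -0.04146547883913555, 'origin': array([ 365.24479025,   -8.13337895, 1413.82788941]), 'attitude': array([-2.12888707,  2.16826536, -0.12656515])}
```

View pics/top0.png

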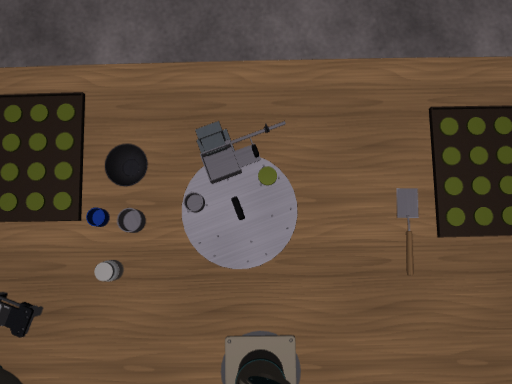

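View pics/scene0.png

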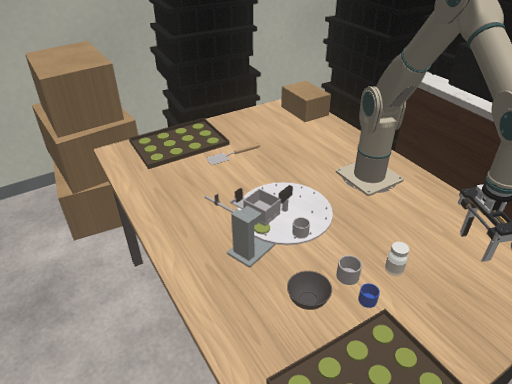

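The top view shows the station with its disc around (239,211), the knob at (238,208), the hopper at (221,165), the column at (213,137), the tab at (255,151) and the mark at (266,128). There are three cup candidates: grey on the disc at (194,203), grey on the bench at (131,221) and blue at (97,217). The disc one should be the cup because it isn't blue and looks like the smaller grey one. I'll measure all three and check in a crop.

```bash
cat > h.py <<'E'
import numpy as np, cv2
from scipy.spatial.transform import Rotation as R
def ray(cm,uv):
    uv=np.atleast_2d(np.asarray(uv,float)); d=(uv-[cm['cx'],cm['cy']])/[cm['fx'],cm['fy']]
    u=d.copy()
    for _ in range(20): u=d/(1+cm['k1']*(u**2).sum(1,keepdims=True))
    v=np.c_[u,np.ones(len(u))]
    return cm['origin'],R.from_rotvec(cm['attitude']).apply(v)
def onz(cm,uv,z):
    o,v=ray(cm,uv); return (o+v*((z-o[2])/v[:,2])[:,None])[:,:2]
def proj(cm,P):
    p=R.from_rotvec(cm['attitude']).inv().apply(np.atleast_2d(P)-cm['origin']); u=p[:,:2]/p[:,2:]
    return u*(1+cm['k1']*(u**2).sum(1,keepdims=True))*[cm['fx'],cm['fy']]+[cm['cx'],cm['cy']]
E
python3 - <<'E'
from h import *
from bench import optics
im=cv2.imread('pics/top0.png'); cm=optics.camera_model('top')
c=cv2.resize(im[110:280,70:310],None,fx=3.3,fy=3.3,interpolation=cv2.INTER_CUBIC); cv2.imwrite('pics/crop1.png',c)
hsv=cv2.cvtColor(im,cv2.COLOR_BGR2HSV)
# disc: light, unsaturated
m=((hsv[...,1]<50)&(hsv[...,2]>125)).astype(np.uint8); m[:, :150]=0;m[:,320:]=0;m[290:]=0
cs=cv2.findContours(m,0,1)[0]; k=max(cs,key=cv2.contourArea)
h=onz(cm,cv2.convexHull(k)[:,0],55); (x,y),r=cv2.minEnclosingCircle(h.astype(np.float32)); print('disc',x,y,r)
# knob black
m=((hsv[...,2]<45)).astype(np.uint8); 
for k in cv2.findContours(m[100:290,170:320].copy(),0,1,offset=(170,100))[0]:
    if cv2.contourArea(k)>8:
        p=onz(cm,k[:,0],145); q=cv2.minAreaRect(p.astype(np.float32)); print('dark',k[:,0].mean(0),q,cv2.contourArea(k))
m=cv2.inRange(hsv,(25,90,60),(50,255,255))
for k in cv2.findContours(m[100:290,170:320].copy(),0,1,offset=(170,100))[0]:
    if cv2.contourArea(k)>50: print('green',cv2.minEnclosingCircle(onz(cm,k[:,0],65).astype(np.float32)))
E
```

```text
disc 469.9311218261719 56.15150451660156 168.9520721435547
dark [237.74 208.  ] ((468.3216247558594, 55.453857421875), (63.0211181640625, 17.18219757080078), 20.953617095947266) 118.0
dark [187.09375 200.15625] ((491.59521484375, 193.122314453125), (14.799993515014648, 39.8256721496582), 74.00433349609375) 14.0
dark [226.171875 176.34375 ] ((555.4331665039062, 87.19639587402344), (7.164214134216309, 86.87979125976562), 19.352155685424805) 48.0
dark [254.89285714 150.53571429] ((626.1771850585938, 6.0560503005981445), (35.58840560913086, 13.398613929748535), 20.390954971313477) 45.0
dark [216.03125 150.78125] ((628.9895629882812, 113.83929443359375), (8.958902359008789, 83.34597778320312), 19.796337127685547) 33.0
dark [266.125 128.375] ((689.6348266601562, -26.50164222717285), (18.652292251586914, 10.15282154083252), 12.541860580444336) 15.0
green ((568.0848388671875, -27.573486328125), 26.98615264892578)
```

View pics/crop1.png

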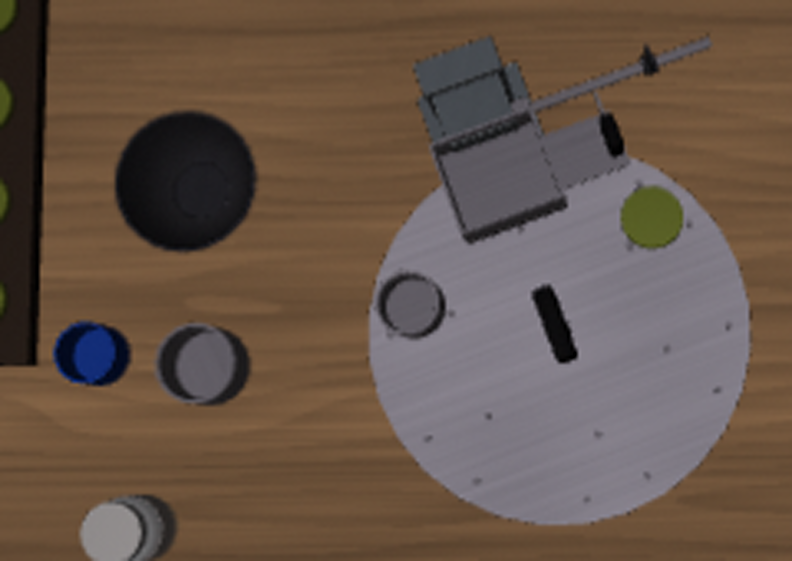

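The crop shows the disc cup (crop 411,305) clearly smaller than the bench grey one (203,363), and the third one (92,352) is blue. So the disc cup is the target. It sits on the station's +y side, so the table must turn −60° (clockwise). The disc centre is about (469,56), its radius 169 matches the given 170, and yaw is about 20.5°.

```bash
python3 -m pendant '[{"x":-10,"y":-10},{"x":-20,"y":-20},{"x":-22,"y":-22},{"x":-22,"y":-22},{"x":-22,"y":-22},{"x":-22,"y":-22},{"x":-22,"y":-22},{"x":-22,"y":-22},{"x":-22,"y":-22},{"x":-22,"y":-22},{"x":-22,"y":-22},{"x":-22,"y":-22}]' && python3 -m pendant '[{"x":-22,"y":-22},{"x":-22,"y":-22},{"x":-22,"y":-22},{"x":-22,"y":-22},{"x":-22,"y":-22},{"x":-22,"y":-22},{"x":-20,"y":-21},{"x":-15,"y":-18},{"x":-9,"y":-10},{"rz":-3},{"rz":-6},{"rz":-6}]' && python3 -m pendant '[{"rz":-6},{"rz":-6},{"rz":-6},{"rz":-5},{"rz":-3},{},{}]'
python3 - <<'E'
from h import *
from bench import ctrl,optics
s=ctrl.get_state();T=R.from_rotvec(s['ee_rot']);print(s['time_s'],s['tcp_pos'],T.as_matrix().round(3),s['joint_positions'].round(2) if hasattr(s['joint_positions'],'round') else s['joint_positions'])
print(T.inv().apply(np.array([469,55.8,111])-s['tcp_pos']))
cm=optics.camera_model('wrist');print(cm); cv2.imwrite('pics/w1.png',optics.get_image('wrist')[:,:,::-1])
E
```

```text
0.1 [228.04721404 608.06685    204.6739061 ] [[-0.936  0.351 -0.001]
 [ 0.351  0.936 -0.002]
 [-0.    -0.002 -1.   ]] [-1.28  0.63  0.04  1.52 -0.03  1.   -0.02]
[-419.54248861 -432.32558962   94.39493713]
{'fx': 276.46638059627116, 'fy': 276.46638059627116, 'cx': 260.9055371041431, 'cy': 187.24579627526694, 'k1': -0.0312584213145214, 'origin': array([163.53307277, 632.60199774, 383.13543538]), 'attitude': array([2.4125    , 1.67016846, 0.20267186])}$[0]: bad value
```

View pics/w1.png

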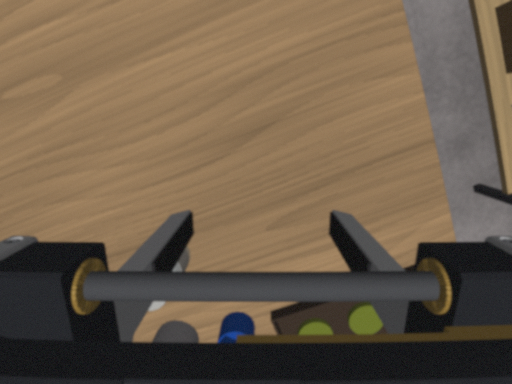

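The wrist view still shows bare bench, because the call was refused and the arm never moved. I suspect every row needs "hand", so I'll test that.

```bash
python3 -m pendant '[{"x":-10,"y":-10,"hand":94}]' || python3 -m pendant '[{"x":-10,"y":-10,"z":0,"rx":0,"ry":0,"rz":0,"hand":94}]'
```

```text
time_s: 0.23
tcp_pos: [231.8, 597.7, 204.8]
ee_rot: [-0.555, -3.09, -0.002]
wrist_force: [0.5, 0.3, 0.8]
grip_width: 93.8
grasp_force: 0.0$[0]: bad value
```

All keys are needed in every row.

```bash
python3 -m pendant '[{"x":-20,"y":-20,"z":0,"rx":0,"ry":0,"rz":0,"hand":94},{"x":-22,"y":-22,"z":0,"rx":0,"ry":0,"rz":0,"hand":94},{"x":-22,"y":-22,"z":0,"rx":0,"ry":0,"rz":0,"hand":94},{"x":-22,"y":-22,"z":0,"rx":0,"ry":0,"rz":0,"hand":94},{"x":-22,"y":-22,"z":0,"rx":0,"ry":0,"rz":0,"hand":94},{"x":-22,"y":-22,"z":0,"rx":0,"ry":0,"rz":0,"hand":94},{"x":-22,"y":-22,"z":0,"rx":0,"ry":0,"rz":0,"hand":94},{"x":-22,"y":-22,"z":0,"rx":0,"ry":0,"rz":0,"hand":94},{"x":-22,"y":-22,"z":0,"rx":0,"ry":0,"rz":0,"hand":94},{"x":-22,"y":-22,"z":0,"rx":0,"ry":0,"rz":0,"hand":94},{"x":-22,"y":-22,"z":0,"rx":0,"ry":0,"rz":0,"hand":94},{"x":-22,"y":-22,"z":0,"rx":0,"ry":0,"rz":0,"hand":94}]' && python3 -m pendant '[{"x":-22,"y":-22,"z":0,"rx":0,"ry":0,"rz":0,"hand":94},{"x":-22,"y":-22,"z":0,"rx":0,"ry":0,"rz":0,"hand":94},{"x":-22,"y":-22,"z":0,"rx":0,"ry":0,"rz":0,"hand":94},{"x":-22,"y":-22,"z":0,"rx":0,"ry":0,"rz":0,"hand":94},{"x":-22,"y":-24,"z":0,"rx":0,"ry":0,"rz":0,"hand":94},{"x":-20,"y":-22,"z":0,"rx":0,"ry":0,"rz":0,"hand":94},{"x":-15,"y":-18,"z":0,"rx":0,"ry":0,"rz":0,"hand":94},{"x":-4,"y":-8,"z":0,"rx":0,"ry":0,"rz":0,"hand":94},{"x":0,"y":0,"z":0,"rx":0,"ry":0,"rz":-3,"hand":94},{"x":0,"y":0,"z":0,"rx":0,"ry":0,"rz":-6,"hand":94},{"x":0,"y":0,"z":0,"rx":0,"ry":0,"rz":-6,"hand":94},{"x":0,"y":0,"z":0,"rx":0,"ry":0,"rz":-6,"hand":94}]' && python3 -m pendant '[{"x":0,"y":0,"z":0,"rx":0,"ry":0,"rz":-6,"hand":70},{"x":0,"y":0,"z":0,"rx":0,"ry":0,"rz":-6,"hand":70},{"x":0,"y":0,"z":0,"rx":0,"ry":0,"rz":-5,"hand":70},{"x":0,"y":0,"z":0,"rx":0,"ry":0,"rz":-3,"hand":70},{"x":0,"y":0,"z":0,"rx":0,"ry":0,"rz":0,"hand":70},{"x":0,"y":0,"z":0,"rx":0,"ry":0,"rz":0,"hand":70}]'
python3 - <<'E'
from h import *
from bench import ctrl,optics
s=ctrl.get_state();T=R.from_rotvec(s['ee_rot']);print(s['time_s'],s['tcp_pos'],T.as_matrix().round(3),np.round(s['joint_positions'],2))
print(np.degrees(np.arctan2(T.as_matrix()[1,1],T.as_matrix()[0,1])),T.inv().apply(np.array([469,55.8,111])-s['tcp_pos']))
cm=optics.camera_model('wrist');print(cm); cv2.imwrite('pics/w2.png',optics.get_image('wrist')[:,:,::-1])
E
```

```text
time_s: 1.23
tcp_pos: [387.6, 256.9, 205.4]
ee_rot: [-0.56, -3.091, 0.0]
wrist_force: [-0.1, -0.4, 0.6]
grip_width: 93.9
grasp_force: 0.0
time_s: 2.23
tcp_pos: [470.1, 57.2, 205.3]
ee_rot: [0.022, -3.141, -0.001]
wrist_force: [1.2, -0.6, -0.2]
grip_width: 93.9
grasp_force: 0.0
time_s: 2.73
tcp_pos: [470.3, 56.9, 205.4]
ee_rot: [0.556, -3.092, -0.001]
wrist_force: [-0.1, 0.0, 0.2]
grip_width: 69.8
grasp_force: 0.0
2.7333 [470.30734489  56.92778178 205.39032511] [[-0.937 -0.348 -0.   ]
 [-0.348  0.937  0.   ]
 [ 0.     0.001 -1.   ]] [-0.11  0.38 -0.09  1.99  0.05  0.77  1.69]
110.39383012195536 [ 1.58955487 -0.6524918  94.39047668]
{'fx': 276.46638059627116, 'fy': 276.46638059627116, 'cx': 260.9055371041431, 'cy': 187.24579627526694, 'k1': -0.0312584213145214, 'origin': array([405.7329721 ,  32.46204997, 383.86988176]), 'attitude': array([1.70720903, 2.45304908, 0.30047312])}
```

View pics/w2.png

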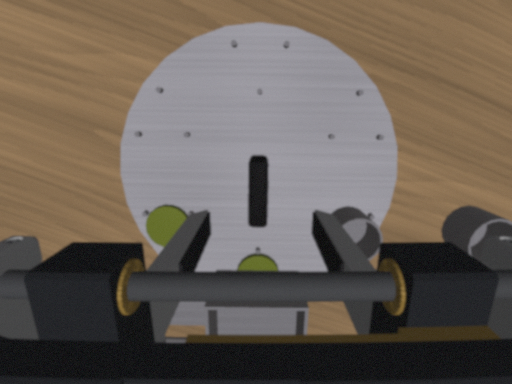

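The wrist view shows the knob, cols 249–267 and rows 156–227, upright in the picture and centred between the fingers. Next I descend and grip.

```bash
python3 -m pendant '[{"x":1.5,"y":-0.5,"z":8,"rx":0,"ry":0,"rz":0,"hand":70},{"x":0,"y":0,"z":15,"rx":0,"ry":0,"rz":0,"hand":70},{"x":0,"y":0,"z":18,"rx":0,"ry":0,"rz":0,"hand":60},{"x":0,"y":0,"z":18,"rx":0,"ry":0,"rz":0,"hand":60},{"x":0,"y":0,"z":18,"rx":0,"ry":0,"rz":0,"hand":60},{"x":0,"y":0,"z":12,"rx":0,"ry":0,"rz":0,"hand":60},{"x":0,"y":0,"z":5,"rx":0,"ry":0,"rz":0,"hand":60},{"x":0,"y":0,"z":0,"rx":0,"ry":0,"rz":0,"hand":60}]' 30 && python3 -m pendant '[{"x":0,"y":0,"z":0,"rx":0,"ry":0,"rz":0,"hand":10},{"x":0,"y":0,"z":0,"rx":0,"ry":0,"rz":0,"hand":10},{"x":0,"y":0,"z":0,"rx":0,"ry":0,"rz":0,"hand":10},{"x":0,"y":0,"z":0,"rx":0,"ry":0,"rz":0,"hand":10},{"x":0,"y":0,"z":0,"rx":0,"ry":0,"rz":0,"hand":10},{"x":0,"y":0,"z":0,"rx":0,"ry":0,"rz":0,"hand":10},{"x":0,"y":0,"z":0,"rx":0,"ry":0,"rz":0,"hand":10}]' 30
```

```text
time_s: 3.45
tcp_pos: [468.3, 55.3, 110.1]
ee_rot: [0.557, -3.089, -0.0]
wrist_force: [-0.6, -0.4, 0.0]
grip_width: 60.5
grasp_force: 0.0
time_s: 4.03
tcp_pos: [470.3, 53.8, 111.7]
ee_rot: [-0.556, 3.091, -0.003]
wrist_force: [-0.4, -0.9, 2.7]
grip_width: 18.0
grasp_force: 30.0
```

```bash
python3 -m pendant '[{"x":0,"y":0,"z":0,"rx":0,"ry":0,"rz":1,"hand":10},{"x":0,"y":0,"z":0,"rx":0,"ry":0,"rz":2,"hand":10},{"x":0,"y":0,"z":0,"rx":0,"ry":0,"rz":3,"hand":10},{"x":0,"y":0,"z":0,"rx":0,"ry":0,"rz":3,"hand":10},{"x":0,"y":0,"z":0,"rx":0,"ry":0,"rz":3,"hand":10},{"x":0,"y":0,"z":0,"rx":0,"ry":0,"rz":3,"hand":10},{"x":0,"y":0,"z":0,"rx":0,"ry":0,"rz":3,"hand":10},{"x":0,"y":0,"z":0,"rx":0,"ry":0,"rz":3,"hand":10},{"x":0,"y":0,"z":0,"rx":0,"ry":0,"rz":3,"hand":10},{"x":0,"y":0,"z":0,"rx":0,"ry":0,"rz":3,"hand":10},{"x":0,"y":0,"z":0,"rx":0,"ry":0,"rz":3,"hand":10},{"x":0,"y":0,"z":0,"rx":0,"ry":0,"rz":3,"hand":10}]' 30 && python3 -m pendant '[{"x":0,"y":0,"z":0,"rx":0,"ry":0,"rz":3,"hand":10},{"x":0,"y":0,"z":0,"rx":0,"ry":0,"rz":3,"hand":10},{"x":0,"y":0,"z":0,"rx":0,"ry":0,"rz":3,"hand":10},{"x":0,"y":0,"z":0,"rx":0,"ry":0,"rz":3,"hand":10},{"x":0,"y":0,"z":0,"rx":0,"ry":0,"rz":3,"hand":10},{"x":0,"y":0,"z":0,"rx":0,"ry":0,"rz":3,"hand":10},{"x":0,"y":0,"z":0,"rx":0,"ry":0,"rz":3,"hand":10},{"x":0,"y":0,"z":0,"rx":0,"ry":0,"rz":2.5,"hand":10},{"x":0,"y":0,"z":0,"rx":0,"ry":0,"rz":2,"hand":10},{"x":0,"y":0,"z":0,"rx":0,"ry":0,"rz":1,"hand":10},{"x":0,"y":0,"z":0,"rx":0,"ry":0,"rz":0.5,"hand":10},{"x":0,"y":0,"z":0,"rx":0,"ry":0,"rz":0,"hand":10}]' 30
python3 - <<'E'
from h import *
from bench import ctrl,optics
s=ctrl.get_state();T=R.from_rotvec(s['ee_rot']).as_matrix();print(s['tcp_pos'],np.degrees(np.arctan2(T[1,1],T[0,1])),s['wrist_torque'],s['wrist_force'],s['grip_width'])
E
```

```text
time_s: 5.03
tcp_pos: [470.3, 52.9, 111.8]
ee_rot: [0.351, 3.12, -0.003]
wrist_force: [1.5, -7.7, 1.3]
grip_width: 17.8
grasp_force: 30.0
time_s: 6.03
tcp_pos: [470.1, 52.3, 111.7]
ee_rot: [1.068, 2.952, -0.004]
wrist_force: [0.2, -9.0, 2.8]
grip_width: 17.7
grasp_force: 30.0
[470.05016747  52.28117895 111.74435593] 50.21178295427829 [-1.61671807 -0.07240872  0.08526595] [ 0.19322016 -8.96631042  2.75134444] 17.728214131956168
```

Turned by 60.2°. Now I release, let it settle in the detent, and lift.

```bash
python3 -m pendant '[{"x":0,"y":0,"z":0,"rx":0,"ry":0,"rz":0,"hand":40},{"x":0,"y":0,"z":0,"rx":0,"ry":0,"rz":0,"hand":40},{"x":0,"y":0,"z":0,"rx":0,"ry":0,"rz":0,"hand":40},{"x":0,"y":0,"z":0,"rx":0,"ry":0,"rz":0,"hand":40},{"x":0,"y":0,"z":-6,"rx":0,"ry":0,"rz":0,"hand":40},{"x":0,"y":0,"z":-15,"rx":0,"ry":0,"rz":0,"hand":40},{"x":0,"y":0,"z":-25,"rx":0,"ry":0,"rz":0,"hand":40},{"x":0,"y":0,"z":-25,"rx":0,"ry":0,"rz":0,"hand":40},{"x":0,"y":0,"z":-25,"rx":0,"ry":0,"rz":0,"hand":40},{"x":0,"y":0,"z":-25,"rx":0,"ry":0,"rz":0,"hand":40},{"x":0,"y":0,"z":-10,"rx":0,"ry":0,"rz":-3,"hand":40},{"x":0,"y":0,"z":0,"rx":0,"ry":0,"rz":-6,"hand":40}]' && python3 -m pendant '[{"x":0,"y":0,"z":0,"rx":0,"ry":0,"rz":-6.5,"hand":40},{"x":0,"y":0,"z":0,"rx":0,"ry":0,"rz":-6.5,"hand":40},{"x":0,"y":0,"z":0,"rx":0,"ry":0,"rz":-6.5,"hand":40},{"x":0,"y":0,"z":0,"rx":0,"ry":0,"rz":-6.5,"hand":40},{"x":0,"y":0,"z":0,"rx":0,"ry":0,"rz":-6.5,"hand":40},{"x":0,"y":0,"z":0,"rx":0,"ry":0,"rz":-6.5,"hand":40},{"x":0,"y":0,"z":0,"rx":0,"ry":0,"rz":-6,"hand":40},{"x":0,"y":0,"z":0,"rx":0,"ry":0,"rz":-4,"hand":40},{"x":0,"y":0,"z":0,"rx":0,"ry":0,"rz":-2,"hand":40},{"x":0,"y":0,"z":0,"rx":0,"ry":0,"rz":0,"hand":40}]'
python3 - <<'E'
from h import *
from bench import ctrl,optics
s=ctrl.get_state();T=R.from_rotvec(s['ee_rot']);M=T.as_matrix();print(s['tcp_pos'],np.degrees(np.arctan2(M[1,1],M[0,1])))
for n in('wrist','top','scene'):
    np.save(f'pics/{n}_cm.npy',optics.camera_model(n),allow_pickle=True); cv2.imwrite(f'pics/{n}3.png',optics.get_image(n)[:,:,::-1])
a=cv2.imread('pics/top3.png')[110:270,170:300]; b=cv2.imread('pics/scene3.png')[160:280,190:350]
a=cv2.resize(a,(400,492),interpolation=cv2.INTER_CUBIC); b=cv2.resize(b,(400,300),interpolation=cv2.INTER_CUBIC)
o=np.zeros((492,800,3),np.uint8);o[:,:400]=a;o[:300,400:]=b;cv2.imwrite('pics/c3.png',o)
E
```

```text
time_s: 7.03
tcp_pos: [471.2, 55.8, 245.6]
ee_rot: [0.822, 3.027, 0.004]
wrist_force: [-0.9, 0.3, -1.2]
grip_width: 40.4
grasp_force: 0.0
time_s: 7.87
tcp_pos: [469.3, 55.4, 242.8]
ee_rot: [-0.559, 3.091, 0.0]
wrist_force: [0.4, -0.4, 0.1]
grip_width: 40.1
grasp_force: 0.0
[469.34625549  55.40366655 242.84054222] 110.49336353436846
```

View pics/c3.png

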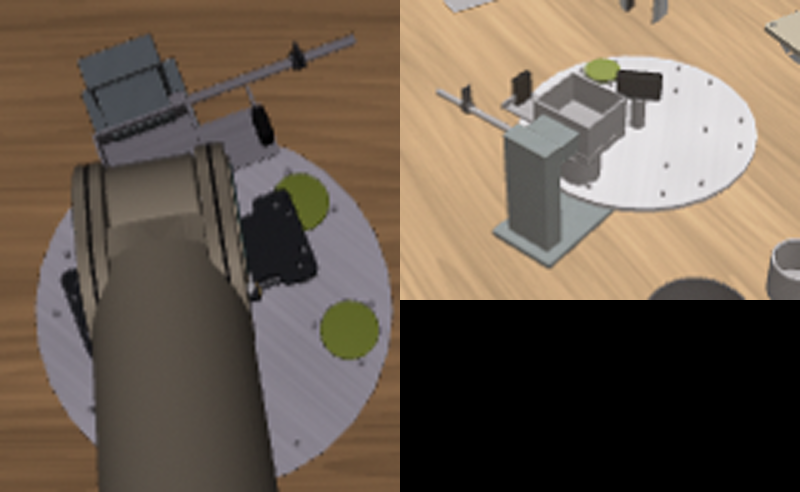

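The crops show the cup (scene crop 580,165) under the hopper's chute and the biscuits on the next two places, (300,200) and (350,330) in the top crop. The tab is at the closed position. I'll move the wrist camera over the tab and fin to measure them closely.

```bash
python3 -m pendant '[{"x":-10,"y":-6,"z":0,"rx":0,"ry":0,"rz":0,"hand":40},{"x":-22,"y":-13,"z":0,"rx":0,"ry":0,"rz":0,"hand":40},{"x":-25,"y":-15,"z":0,"rx":0,"ry":0,"rz":0,"hand":40},{"x":-25,"y":-15,"z":0,"rx":0,"ry":0,"rz":0,"hand":40},{"x":-25,"y":-15,"z":0,"rx":0,"ry":0,"rz":0,"hand":40},{"x":-25,"y":-15,"z":0,"rx":0,"ry":0,"rz":0,"hand":40},{"x":-25,"y":-15,"z":0,"rx":0,"ry":0,"rz":0,"hand":40},{"x":-23,"y":-14,"z":0,"rx":0,"ry":0,"rz":0,"hand":40},{"x":-14,"y":-9,"z":0,"rx":0,"ry":0,"rz":0,"hand":40},{"x":-6,"y":-3,"z":0,"rx":0,"ry":0,"rz":0,"hand":40},{"x":0,"y":0,"z":0,"rx":0,"ry":0,"rz":0,"hand":40},{"x":0,"y":0,"z":0,"rx":0,"ry":0,"rz":0,"hand":40}]'
python3 - <<'E'
from h import *
from bench import ctrl,optics
cm=optics.camera_model('wrist');np.save('pics/w4.npy',cm,allow_pickle=True); im=optics.get_image('wrist')[:,:,::-1];cv2.imwrite('pics/w4.png',im)
s=ctrl.get_state();print(s['tcp_pos'],s['ee_rot'],s['joint_positions'])
a=np.radians(20.45);ex=np.array([np.cos(a),np.sin(a),0]);ey=np.array([-ex[1],ex[0],0]);O=np.array([469.3,55.3,0])
for n,p in dict(tabtop=(130,-100,171),fin40=(182,-140,156),tcp=(200,-120,240)).items(): print(n,proj(cm,O+p[0]*ex+p[1]*ey+[0,0,p[2]]))
cv2.imwrite('pics/w4c.png',cv2.resize(im[0:280,100:420],None,fx=2.1,fy=2.1,interpolation=cv2.INTER_CUBIC))
E
```

```text
time_s: 9.02
tcp_pos: [697.9, 13.2, 242.0]
ee_rot: [0.557, -3.09, -0.001]
wrist_force: [-0.0, 0.7, 0.2]
grip_width: 40.2
grasp_force: 0.0
[697.61741413  13.32950963 242.39917211] [ 5.57722920e-01 -3.09039458e+00 -9.23811129e-04] [-0.09438152  0.67405274  0.06665663  1.31749727 -0.04595265  1.15286284
  1.90433758]
tabtop [[283.13159168 118.4327745 ]]
fin40 [[239.91633467 173.42095579]]
tcp [[260.44111663 221.95610245]]
```

View pics/w4c.png

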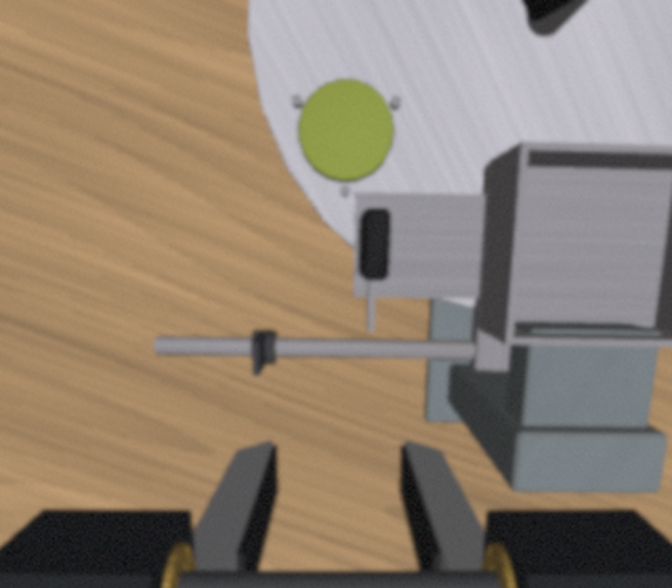

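The enlarged wrist view shows the tab top around crop (375,243), its pointer at (371,300), the rail, and the mark clamp at (263,348) with the fin's top end at (258,370). I'll now turn these into coordinates.

Run:
```python
from h import *
cm=np.load('pics/w4.npy',allow_pickle=True).item(); im=cv2.imread('pics/w4.png'); g=cv2.cvtColor(im,cv2.COLOR_BGR2GRAY)
a=np.radians(20.45);ex=np.array([np.cos(a),np.sin(a)]);ey=np.array([-ex[1],ex[0]]);O=np.array([469.3,55.3])
st=lambda uv,z:(lambda p:np.c_[(p-O)@ex,(p-O)@ey].round(1))(onz(cm,uv,z))
m=(g<45).astype(np.uint8); 
for k in cv2.findContours(m[90:185,200:300].copy(),0,1,offset=(200,90))[0]:
    if cv2.contourArea(k)>10: print('dark',cv2.boundingRect(k),cv2.contourArea(k)); 
k=max(cv2.findContours(m[90:140,260:300].copy(),0,1,offset=(260,90))[0],key=cv2.contourArea)
r=cv2.minAreaRect(st(k[:,0],171).astype(np.float32));print('tab@171',r)
print(g[154:182,214:236])
print('pointer');print(g[136:160:2,268:286])
```

```text
dark (222, 159, 4, 14) 11.5
dark (272, 101, 13, 31) 314.0
tab@171 ((128.0301055908203, -104.79654693603516), (10.347213745117188, 25.65523338317871), 88.36357116699219)
[[146 148 148 146 146 145 144 143 142 141 142 148 146 145 145 146 146 145
  144 144 146 144]
 [148 146 145 147 147 147 144 141 139 138 138 138 139 140 140 140 142 144
  146 146 144 147]
 [146 148 146 147 145 145 135 128 122 123 122 121 118 120 121 123 130 137
  144 146 145 145]
 [146 146 145 146 144 136 120 102  96  91  87  88  88  86  87  94 105 119
  135 143 146 146]
 [141 141 142 143 138 127 104  80  67  62  59  56  61  59  60  65  78  98
  123 137 142 145]
 [131 135 136 134 132 116  92  68  55  45  39  44  50  52  54  56  64  88
  116 132 138 138]
 [123 125 126 126 119 105  84  61  45  42  39  41  49  57  60  61  68  88
  110 125 128 128]
 [126 126 125 123 120 101  76  55  43  39  39  41  53  60  62  63  74  95
  115 120 123 123]
 [136 137 138 134 129 107  80  57  49  43  40  43  56  64  65  69  80 108
  124 131 130 131]
 [149 147 150 145 136 116  84  61  57  46  39  48  53  67  66  71  88 118
  135 144 145 144]
 
[... 1882 characters left out ...]
145 145 146 145 147 144]
 [140 138 135 137 135 131 128 135 144 147 146 143 145 143 145 143 144 145]
 [140 139 138 139 137 133 128 134 144 146 143 139 138 136 140 137 142 142]
 [143 142 140 141 139 134 130 134 145 146 144 139 136 136 134 134 136 134]
 [145 143 145 148 143 138 132 134 145 145 143 139 136 136 137 137 136 133]
 [145 144 145 144 144 140 133 136 145 150 143 143 143 137 137 135 135 136]
 [140 139 140 141 141 138 133 137 144 148 147 144 142 143 144 143 141 141]
 [143 143 144 143 140 136 131 135 145 148 146 144 142 143 144 142 143 142]
 [136 138 142 140 142 139 135 138 145 146 144 140 138 141 140 142 142 140]
 [131 130 131 130 132 133 133 137 140 142 140 141 140 140 138 140 138 138]]
```

```bash
python3 -m pendant '[{"x":0,"y":0,"z":0,"rx":0,"ry":0,"rz":3,"hand":40},{"x":0,"y":0,"z":0,"rx":0,"ry":0,"rz":6,"hand":40},{"x":0,"y":0,"z":0,"rx":0,"ry":0,"rz":7,"hand":40},{"x":0,"y":0,"z":0,"rx":0,"ry":0,"rz":7,"hand":40},{"x":0,"y":0,"z":0,"rx":0,"ry":0,"rz":7,"hand":40},{"x":0,"y":0,"z":0,"rx":0,"ry":0,"rz":7,"hand":40},{"x":0,"y":0,"z":0,"rx":0,"ry":0,"rz":7,"hand":40},{"x":0,"y":0,"z":0,"rx":0,"ry":0,"rz":7,"hand":40},{"x":0,"y":0,"z":0,"rx":0,"ry":0,"rz":7,"hand":40},{"x":0,"y":0,"z":0,"rx":0,"ry":0,"rz":7,"hand":40},{"x":0,"y":0,"z":0,"rx":0,"ry":0,"rz":7,"hand":40},{"x":0,"y":0,"z":0,"rx":0,"ry":0,"rz":7,"hand":40}]' >/dev/null && python3 -m pendant '[{"x":0,"y":0,"z":0,"rx":0,"ry":0,"rz":7,"hand":40},{"x":0,"y":0,"z":0,"rx":0,"ry":0,"rz":7,"hand":40},{"x":0,"y":0,"z":0,"rx":0,"ry":0,"rz":7,"hand":40},{"x":0,"y":0,"z":0,"rx":0,"ry":0,"rz":7,"hand":40},{"x":0,"y":0,"z":0,"rx":0,"ry":0,"rz":7,"hand":40},{"x":0,"y":0,"z":0,"rx":0,"ry":0,"rz":7,"hand":40},{"x":0,"y":0,"z":0,"rx":0,"ry":0,"rz":7,"hand":40},{"x":0,"y":0,"z":0,"rx":0,"ry":0,"rz":7,"hand":40},{"x":0,"y":0,"z":0,"rx":0,"ry":0,"rz":7,"hand":40},{"x":0,"y":0,"z":0,"rx":0,"ry":0,"rz":7,"hand":40},{"x":0,"y":0,"z":0,"rx":0,"ry":0,"rz":7,"hand":40},{"x":0,"y":0,"z":0,"rx":0,"ry":0,"rz":7,"hand":40}]' >/dev/null && python3 -m pendant '[{"x":0,"y":0,"z":0,"rx":0,"ry":0,"rz":7,"hand":40},{"x":0,"y":0,"z":0,"rx":0,"ry":0,"rz":6,"hand":40},{"x":0,"y":0,"z":0,"rx":0,"ry":0,"rz":3,"hand":40},{"x":0,"y":0,"z":0,"rx":0,"ry":0,"rz":1,"hand":40},{"x":0,"y":0,"z":0,"rx":0,"ry":0,"rz":0,"hand":40},{"x":0,"y":0,"z":0,"rx":0,"ry":0,"rz":0,"hand":40}]'
python3 - <<'E'
from h import *
from bench import ctrl
s=ctrl.get_state();T=R.from_rotvec(s['ee_rot']);M=T.as_matrix();print(np.degrees(np.arctan2(M[1,1],M[0,1])),np.round(s['joint_positions'],2))
print(T.inv().apply(np.array([626,4.3,136])-s['tcp_pos']))
E
```

```text
time_s: 11.57
tcp_pos: [698.4, 13.1, 242.8]
ee_rot: [-3.09, -0.559, -0.0]
wrist_force: [-0.8, 0.8, 0.7]
grip_width: 39.9
grasp_force: 0.0
-69.4886988851276 [-0.48  0.82  0.88  1.33 -0.63  1.28 -0.79]
[-70.89139296 -17.00449959 106.76320318]
```

```bash
python3 -m pendant '[{"x":-6,"y":-1,"z":0,"rx":0,"ry":0,"rz":0,"hand":40},{"x":-15,"y":-4,"z":0,"rx":0,"ry":0,"rz":0,"hand":40},{"x":-18,"y":-4,"z":5,"rx":0,"ry":0,"rz":0,"hand":40},{"x":-16,"y":-4,"z":10,"rx":0,"ry":0,"rz":0,"hand":40},{"x":-10,"y":-3,"z":15,"rx":0,"ry":0,"rz":0,"hand":40},{"x":-6,"y":-1,"z":15,"rx":0,"ry":0,"rz":0,"hand":40},{"x":0,"y":0,"z":8,"rx":0,"ry":0,"rz":0,"hand":40},{"x":0,"y":0,"z":0,"rx":0,"ry":0,"rz":0,"hand":40},{"x":0,"y":0,"z":0,"rx":0,"ry":0,"rz":0,"hand":40}]'
python3 - <<'E'
from h import *
from bench import ctrl,optics
cm=optics.camera_model('wrist');np.save('pics/w5.npy',cm,allow_pickle=True); im=optics.get_image('wrist')[:,:,::-1];cv2.imwrite('pics/w5.png',im)
s=ctrl.get_state();print(s['tcp_pos'])
cv2.imwrite('pics/w5c.png',cv2.resize(im[0:280,100:420],None,fx=2.1,fy=2.1,interpolation=cv2.INTER_CUBIC))
E
```

```text
time_s: 12.32
tcp_pos: [626.6, 3.9, 189.6]
ee_rot: [3.092, 0.558, 0.0]
wrist_force: [0.3, -0.0, -0.2]
grip_width: 39.7
grasp_force: 0.0
[627.15490985   3.67264761 190.10399661]
```

View pics/w5c.png

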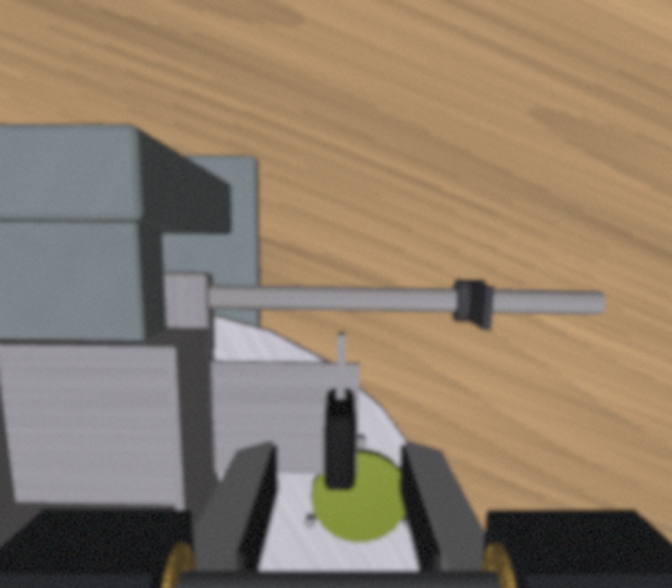

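The view shows the pointer at crop col 341 and the tab at cols 325–355, centred between the fingertips (275 and 402). The clamp is at (470,300) with the fin's end at (487,305–325).

Run:
```python
from h import *
cm=np.load('pics/w5.npy',allow_pickle=True).item()
W=lambda c,z: onz(cm,(np.array(c)/2.1+[100,0]),z)
T=np.array([627.15,3.67])
r=W([(225,296),(600,302)],122);d=r[0]-r[1];yaw=np.arctan2(-d[0],d[1]);print('yaw rail',np.degrees(yaw))
a=np.radians(20.5);ex=np.array([np.cos(a),np.sin(a)]);ey=np.array([-ex[1],ex[0]])
st=lambda p:np.c_[(p-T)@ex,(p-T)@ey].round(1)
print('tab top corners far/near',st(W([(328,397),(353,397),(326,488),(354,488)],171)))
print('pointer tip/root',st(W([(341,335),(341,380)],143.5)))
print('fin top right edge',st(W([(491,290),(490,325)],156)),'fin center est = +1.5')
print('rail',st(r))
im=cv2.imread('pics/w5.png');g=cv2.cvtColor(im,cv2.COLOR_BGR2GRAY)
print(g[132:158:2,314:340]);print(g[158:182:3,254:272])
```

```text
yaw rail 19.57842787150055
tab top corners far/near [[ 19.5   3.6]
 [ 19.5  -5.1]
 [-14.8   4.6]
 [-14.8  -5.6]]
pointer tip/root [[37.4 -1.1]
 [19.4 -1. ]]
fin top right edge [[ 55.5 -55.2]
 [ 42.8 -55.6]] fin center est = +1.5
rail [[  50.9   47.6]
 [  48.3 -110.8]]
[[148 145 136 127 121 123 126 130 131 131 130 131 132 132 128 131 136 144
  148 150 149 149 145 146 145 143]
 [148 136 106  73  60  60  61  62  59  56  53  50  53  51  53  60  83 110
  132 144 146 148 148 150 149 147]
 [129 109  80  56  53  60  60  63  59  52  45  39  38  35  41  37  44  64
   80  95 105 121 134 143 145 140]
 [119 114 101  81  67  66  71  71  66  56  46  38  40  37  40  38  44  57
   63  68  80  98 109 115 117 116]
 [143 139 130 106  79  70  70  73  66  55  46  39  38  38  39  39  43  59
   63  71  87 116 130 135 136 135]
 [152 150 140 113  79  71  71  68  65  59  47  41  36  37  38  35  45  59
   65  75  99 129 145 147 151 149]
 [158 154 142 114  83  68  68  68  69  59  46  40  41  40  36  43  46  60
   67  75 106 134 153 153 154 157]
 [146 145 131 103  77  68  67  68  66  54  44  37  40  36  41  43  5
[... 487 characters left out ...]
151 152 150 148 150 149 149 147 146 145 136 121 108  94  90  90
   93 110 130 147 151 153 151 153]]
[[150 146 147 146 145 142 134 121 110 114 128 136 140 142 142 141 144 144]
 [150 152 151 151 149 150 151 151 153 151 150 148 147 147 146 146 144 143]
 [156 156 155 154 153 152 153 153 154 155 153 152 151 149 148 150 149 147]
 [157 157 157 155 156 157 158 154 154 154 153 154 152 154 152 151 150 151]
 [127 134 142 148 152 154 152 155 154 154 156 154 154 156 154 155 155 155]
 [128 125 124 127 133 136 143 149 153 152 143 137 134 134 134 129 135 146]
 [150 152 149 152 151 148 153 153 153 154 151 151 151 153 151 152 152 155]
 [152 153 154 154 154 154 153 153 154 155 153 155 154 153 153 153 154 155]]
```

```bash
python3 -m pendant '[{"x":0,"y":1,"z":8,"rx":0,"ry":0,"rz":0,"hand":40},{"x":0,"y":0,"z":15,"rx":0,"ry":0,"rz":0,"hand":40},{"x":0,"y":0,"z":15,"rx":0,"ry":0,"rz":0,"hand":40},{"x":0,"y":0,"z":11,"rx":0,"ry":0,"rz":0,"hand":40},{"x":0,"y":0,"z":5,"rx":0,"ry":0,"rz":0,"hand":40},{"x":0,"y":0,"z":0,"rx":0,"ry":0,"rz":0,"hand":40},{"x":0,"y":0,"z":0,"rx":0,"ry":0,"rz":0,"hand":5},{"x":0,"y":0,"z":0,"rx":0,"ry":0,"rz":0,"hand":5},{"x":0,"y":0,"z":0,"rx":0,"ry":0,"rz":0,"hand":5},{"x":0,"y":0,"z":0,"rx":0,"ry":0,"rz":0,"hand":5},{"x":0,"y":0,"z":0,"rx":0,"ry":0,"rz":0,"hand":5},{"x":0,"y":0,"z":0,"rx":0,"ry":0,"rz":0,"hand":5}]' 45
```

```text
time_s: 13.37
tcp_pos: [626.9, 3.4, 136.0]
ee_rot: [-3.091, -0.556, -0.001]
wrist_force: [-0.5, 1.5, 3.4]
grip_width: 11.8
grasp_force: 45.0
```

Gripped at 12 mm, the tab's thickness. I'll pull 48 mm first, then measure.

```bash
python3 -m pendant '[{"x":0,"y":2,"z":0,"rx":0,"ry":0,"rz":0,"hand":5},{"x":0,"y":5,"z":0,"rx":0,"ry":0,"rz":0,"hand":5},{"x":0,"y":7,"z":0,"rx":0,"ry":0,"rz":0,"hand":5},{"x":0,"y":8,"z":0,"rx":0,"ry":0,"rz":0,"hand":5},{"x":0,"y":8,"z":0,"rx":0,"ry":0,"rz":0,"hand":5},{"x":0,"y":8,"z":0,"rx":0,"ry":0,"rz":0,"hand":5},{"x":0,"y":6,"z":0,"rx":0,"ry":0,"rz":0,"hand":5},{"x":0,"y":3,"z":0,"rx":0,"ry":0,"rz":0,"hand":5},{"x":0,"y":1,"z":0,"rx":0,"ry":0,"rz":0,"hand":5},{"x":0,"y":0,"z":0,"rx":0,"ry":0,"rz":0,"hand":5},{"x":0,"y":0,"z":0,"rx":0,"ry":0,"rz":0,"hand":5}]' 45
python3 - <<'E'
from h import *
from bench import ctrl,optics
cm=optics.camera_model('wrist');np.save('pics/w6.npy',cm,allow_pickle=True); im=optics.get_image('wrist')[:,:,::-1];cv2.imwrite('pics/w6.png',im)
s=ctrl.get_state();print(s['tcp_pos'])
cv2.imwrite('pics/w6c.png',cv2.resize(im[100:230,200:330],None,fx=4.5,fy=4.5,interpolation=cv2.INTER_CUBIC))
E
```

```text
time_s: 14.28
tcp_pos: [641.8, -38.5, 136.0]
ee_rot: [-3.085, -0.558, 0.004]
wrist_force: [-6.4, 8.1, 9.3]
grip_width: 11.9
grasp_force: 45.0
[641.7634936  -38.44834936 135.94487231]
```

View pics/w6c.png

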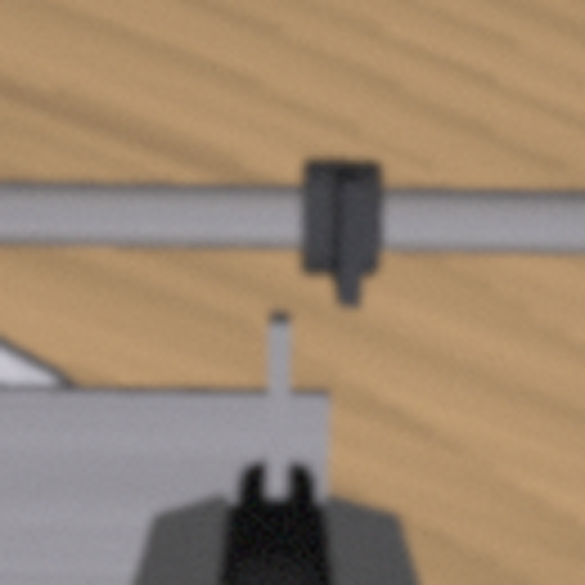

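The crop shows the pointer at col 279 (rows 318–400) and the fin's top at about cols 339–360 (rows 165–300), so more pull is needed. I'll compute how much.

Run:
```python
from h import *
cm=np.load('pics/w6.npy',allow_pickle=True).item()
im=cv2.imread('pics/w6.png');g=cv2.cvtColor(im,cv2.COLOR_BGR2GRAY).astype(int)
print(g[148:168:2,268:290]);print(g[170:188:3,254:272])
W=lambda c,z: onz(cm,(np.array(c)+.5)/4.5-.5+[200,100],z)
T=np.array([641.76,-38.45])
for yaw in(19.6,20.5):
    a=np.radians(yaw);ex=np.array([np.cos(a),np.sin(a)]);ey=np.array([-ex[1],ex[0]])
    st=lambda p:np.c_[(p-T)@ex,(p-T)@ey].round(2)
    print(yaw,'pointer',st(W([(279,325),(279,440)],143.5)),'fin',st(W([(349.5,298)],156)),'rail',st(W([(20,213),(560,220)],122)).tolist(),'blade edge',st(W([(80,390),(320,393)],127)).tolist())
```

```text
[[ 80  72  70  70  68  64  53  56  60  66  67  71  70  71  71  75  99 129
  148 149 151 151]
 [ 79  70  70  71  68  63  56  55  64  69  68  67  68  70  70  74  97 130
  149 156 157 155]
 [ 81  69  71  71  66  62  54  56  62  67  69  68  68  68  72  77  96 130
  148 152 156 155]
 [ 75  70  69  70  65  60  51  53  65  67  67  69  69  70  73  77  95 119
  133 136 134 135]
 [ 71  67  66  63  64  60  53  56  63  67  68  69  71  70  70  83 107 130
  140 135 137 132]
 [ 70  62  60  59  60  54  44  55  61  67  69  69  65  67  65  84 113 135
  148 147 147 146]
 [ 96  88  86  88  83  70  58  59  67  70  72  68  74  82  88 110 132 143
  148 148 149 147]
 [144 142 143 142 138 118  89  67  68  71  73  82 107 127 139 146 147 149
  149 149 150 150]
 [150 151 152 152 149 138 109  81  69  70  72  89 119 140 151 152 153 151
  152 151 149 150]
 [145 146 147 148 149 143 121  95  80  75  78  95 127 149 155 157 156 157
  156 156 154 154]]
[[147 149 151 151 145 131 108  93  89 101 121 136 146 145 147 144 143 145]
 [141 145 144 146 152 149 149 152 148 148 151 152 153 152 150 149 149 150]
 [147 148 147 149 147 151 152 152 153 152 150 152 152 152 153 155 153 152]
 [146 147 146 149 148 152 152 154 153 153 151 148 149 148 150 152 154 153]
 [149 148 147 146 147 150 152 155 154 152 150 147 148 146 146 146 148 148]
 [141 138 138 137 139 146 153 155 153 152 145 141 134 134 137 135 135 135]]
19.6 pointer [[37.67 -0.2 ]
 [20.97 -0.46]] fin [[43.73 -9.24]] rail [[50.5, 40.07], [50.73, -43.18]] blade edge [[23.76, 30.59], [23.91, -6.69]]
20.5 pointer [[37.66 -0.79]
 [20.96 -0.79]] fin [[43.58 -9.93]] rail [[51.12, 39.27], [50.05, -43.97]] blade edge [[24.24, 30.21], [23.8, -7.07]]
```

About 9 mm remains, plus a little for the arm's give under the spring.

```bash
python3 -m pendant '[{"x":0,"y":2,"z":0,"rx":0,"ry":0,"rz":0,"hand":5},{"x":0,"y":3,"z":0,"rx":0,"ry":0,"rz":0,"hand":5},{"x":0,"y":3,"z":0,"rx":0,"ry":0,"rz":0,"hand":5},{"x":0,"y":1.2,"z":0,"rx":0,"ry":0,"rz":0,"hand":5},{"x":0,"y":0,"z":0,"rx":0,"ry":0,"rz":0,"hand":5},{"x":0,"y":0,"z":0,"rx":0,"ry":0,"rz":0,"hand":5},{"x":0,"y":0,"z":0,"rx":0,"ry":0,"rz":0,"hand":5},{"x":0,"y":0,"z":0,"rx":0,"ry":0,"rz":0,"hand":5}]' 45
cat > m.py <<'E'
from h import *
from bench import ctrl,optics
cm=optics.camera_model('wrist'); im=optics.get_image('wrist')[:,:,::-1]
s=ctrl.get_state();g=cv2.cvtColor(np.ascontiguousarray(im),cv2.COLOR_BGR2GRAY).astype(int)
print(s['time_s'],s['tcp_pos'],R.from_rotvec(s['ee_rot']).as_matrix()[:2,1])
cv2.imwrite('pics/w7.png',im); cv2.imwrite('pics/w7c.png',cv2.resize(im[100:230,200:330],None,fx=4.5,fy=4.5,interpolation=cv2.INTER_CUBIC))
np.save('pics/w7.npy',cm,allow_pickle=True)
print(g[160:184:2,250:276])
E
python3 m.py
```

```text
time_s: 15.0
tcp_pos: [644.6, -46.6, 136.0]
ee_rot: [-3.084, -0.559, 0.005]
wrist_force: [-8.4, 8.3, 10.6]
grip_width: 11.6
grasp_force: 45.0
15.05 [644.63475029 -46.54291004 135.96872657] [ 0.35073937 -0.93643853]
[[146 146 146 142 129 109  97  93  93  91  87  75  73  68  69  74  80  84
   85  85  97 115 135 145 147 147]
 [141 143 143 144 143 142 142 141 139 135 113  91  73  71  80 100 124 137
  141 142 143 145 147 150 149 148]
 [139 141 139 139 141 144 144 143 142 137 117  91  72  73  79 104 131 146
  153 152 154 152 154 152 151 151]
 [144 144 141 141 140 141 140 139 140 133 116  94  77  74  85 106 130 143
  150 150 153 151 152 153 153 156]
 [147 147 147 145 145 145 142 144 140 130 118 105  97  97 109 122 137 141
  145 147 148 148 147 150 152 151]
 [148 150 148 148 149 149 145 147 141 124 104  89  84  96 112 130 139 142
  141 143 143 142 145 146 146 146]
 [147 151 149 150 151 150 149 149 147 140 135 130 129 131 139 142 144 143
  143 143 142 140 143 142 143 145]
 [142 143 145 148 147 150 151 149 152 150 150 151 150 149 149 150 148 147
  146 145 144 143 145 144 141 140]
 [144 144 143 142 143 142 144 144 146 151 151 151 151 150 151 151 151 150
  149 147 147 148 147 147 145 145]
 [146 147 145 146 145 144 142 142 145 148 150 148 151 151 152 152 151 153
  153 151 149 150 150 150 149 148]
 [143 145 145 143 145 144 143 145 147 148 148 150 150 151 150 149 150 151
  151 152 154 152 153 153 151 152]
 [145 144 142 144 143 145 142 141 145 148 152 150 151 150 148 148 146 148
  151 153 153 153 153 151 153 154]]
```

View pics/w7c.png

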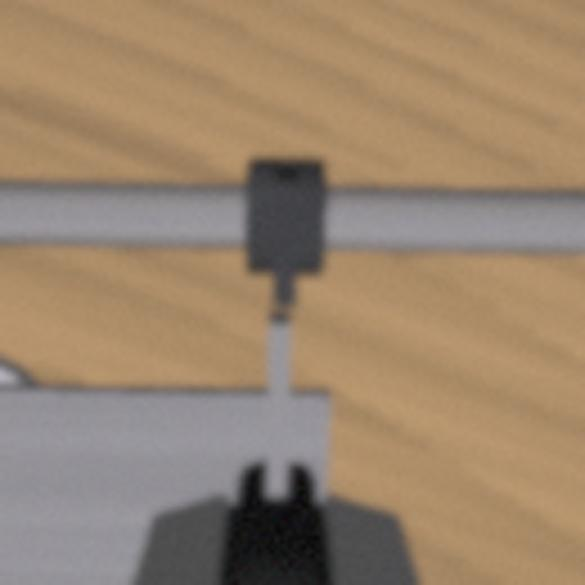

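The crop shows the pointer tip (col 279) nearly under the fin (col 283), about 0.4 mm short. I'll nudge it and check again.

```bash
python3 -m pendant '[{"x":0,"y":0.5,"z":0,"rx":0,"ry":0,"rz":0,"hand":5},{"x":0,"y":0,"z":0,"rx":0,"ry":0,"rz":0,"hand":5},{"x":0,"y":0,"z":0,"rx":0,"ry":0,"rz":0,"hand":5},{"x":0,"y":0,"z":0,"rx":0,"ry":0,"rz":0,"hand":5},{"x":0,"y":0,"z":0,"rx":0,"ry":0,"rz":0,"hand":5},{"x":0,"y":0,"z":0,"rx":0,"ry":0,"rz":0,"hand":5}]' 45
python3 m.py
python3 - <<'E'
from h import *
cm=np.load('pics/w7.npy',allow_pickle=True).item();g=255-cv2.cvtColor(cv2.imread('pics/w7.png'),cv2.COLOR_BGR2GRAY).astype(float)
c=np.arange(256,270)
def cen(r):
    w=np.clip(g[r,256:270]-130,0,None);return (w*c).sum()/w.sum()
f=np.mean([cen(r) for r in(162,163,164,165)]);p=np.mean([cen(r) for r in(169,170,171)]);print(f,p)
a=np.radians(20.3);ey=np.array([-np.sin(a),np.cos(a)])
print('fin-pointer y',(onz(cm,[f,163.5],156)-onz(cm,[p,170],143))@ey)
E
```

```text
time_s: 15.55
tcp_pos: [644.7, -46.7, 135.9]
ee_rot: [-3.083, -0.559, 0.005]
wrist_force: [-8.6, 9.5, 10.5]
grip_width: 11.8
grasp_force: 45.1
15.6 [644.70057961 -46.65527621 135.9536791 ] [ 0.35097499 -0.93634485]
[[144 146 143 142 127 110  98  92  93  90  82  70  71  68  71  79  84  85
   83  88  98 117 137 145 147 150]
 [140 141 143 143 142 141 141 141 140 131 112  84  68  71  85 108 131 141
  142 143 143 145 149 150 147 149]
 [139 139 139 139 141 142 143 145 143 136 113  86  74  71  87 114 139 147
  153 154 152 152 154 153 152 151]
 [142 144 140 142 140 139 141 139 137 134 111  90  75  74  87 113 134 146
  151 150 149 152 151 153 152 156]
 [148 146 146 147 146 144 145 142 139 131 117  99  97  99 108 124 136 143
  143 148 148 147 151 150 151 152]
 [149 148 148 148 148 149 146 146 141 126 105  88  87  97 113 130 138 141
  142 142 145 144 147 147 148 147]
 [147 150 149 150 150 150 148 149 145 140 131 131 129 132 136 144 142 143
  144 142 141 141 139 142 143 144]
 [145 145 145 146 147 149 150 148 151 150 150 151 151 150 149 149 145 146
  146 145 146 144 143 144 140 141]
 [144 145 144 142 141 143 145 146 147 150 150 151 152 151 151 150 151 149
  150 149 148 145 148 146 145 145]
 [144 145 144 144 143 145 143 144 144 149 151 151 150 152 153 152 150 153
  151 151 151 150 151 150 151 150]
 [146 144 143 144 143 146 144 144 146 147 150 151 151 152 150 149 150 148
  153 154 152 153 152 153 153 152]
 [143 144 144 141 143 142 144 142 146 147 151 151 150 152 149 145 145 147
  149 154 153 153 153 154 153 154]]
262.5000777587138 261.7827160493827
fin-pointer y [-0.46655945]
```

```bash
python3 -m pendant '[{"x":0,"y":0.5,"z":0,"rx":0,"ry":0,"rz":0,"hand":5},{"x":0,"y":0,"z":0,"rx":0,"ry":0,"rz":0,"hand":5},{"x":0,"y":0,"z":0,"rx":0,"ry":0,"rz":0,"hand":5},{"x":0,"y":0,"z":0,"rx":0,"ry":0,"rz":0,"hand":5},{"x":0,"y":0,"z":0,"rx":0,"ry":0,"rz":0,"hand":5},{"x":0,"y":0,"z":0,"rx":0,"ry":0,"rz":0,"hand":5}]' 45
python3 m.py|head -1
python3 - <<'E'
from h import *
from bench import ctrl
cm=np.load('pics/w7.npy',allow_pickle=True).item();g=255-cv2.cvtColor(cv2.imread('pics/w7.png'),cv2.COLOR_BGR2GRAY).astype(float)
c=np.arange(256,270)
def cen(r):
    w=np.clip(g[r,256:270]-130,0,None);return (w*c).sum()/w.sum()
f=np.mean([cen(r) for r in(162,163,164,165)]);p=np.mean([cen(r) for r in(169,170,171)])
a=np.radians(20.3);ey=np.array([-np.sin(a),np.cos(a)])
d=(onz(cm,[f,163.5],156)-onz(cm,[p,170],143))@ey;print(f,p,d)
if abs(d)<0.8: print(ctrl.sign_off())
E
```

```text
time_s: 16.1
tcp_pos: [644.9, -47.1, 136.0]
ee_rot: [-3.083, -0.559, 0.005]
wrist_force: [-8.0, 9.8, 11.1]
grip_width: 11.8
grasp_force: 45.1
16.15 [644.79370081 -47.03580153 135.93694882] [ 0.35102537 -0.93632436]
261.7468281476276 261.8185977029851 [-0.01054178]
the job is handed in; nothing more can be done
None
```

The job is handed in at 16 s: the table is turned one click clockwise with the cup under the chute and both biscuits in place, and the shutter is held open with its pointer on the fin to within about 0.1 mm by the wrist camera.

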